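# Turn over the floor-waste cover with a scraper

### The arm

A 6-joint arm with a two-finger parallel gripper is mounted at the origin on the work surface. World frame = base frame: x ahead of the robot, y to its left, z up, the work surface at z = 0. Lengths are in mm, angles in degrees, forces in N, time in s.
With the tool pointing down it reaches from about 300 to 850 mm from the base axis. Payload 4.2 kg.
Tool frame: the origin (TCP) lies midway between the tips of the shut fingers; the grasp point (between the pads) lies 19 mm behind it; z points along the fingers, y is the line along which they close (so a half turn about z gives the same grasp; the last joint's range is limited). The gripper opens to 91 mm and grips with 3 to 60 N. Pads are 32 mm wide; open, the fingers measure 118 mm over their backs; the gripper's body (76 mm by 178 mm) begins 60 mm behind the grasp point.
Start: joints at [-72.021, 18.312, 89.639, -0, 72.044, -1.146], TCP at [188.394, -543.278, 213.976] pointing down, gripper open.
Joint ranges: [-177.97, 177.97], [-48.28, 115.42], [12.27, 149.76], [-77.06, 257.06], [2.81, 150.46], [-146.56, 146.56]. Speed limits (degrees/s): [147.25, 147.25, 180, 180, 180, 180].

### API

Orientations are given as [roll, pitch, yaw] about the fixed x, y, z axes, in that order (R = Rz(yaw) Ry(pitch) Rx(roll)).
In Python, from workcell import env gives the robot as it stands.
- The arm moves only by the shell command python3 -m jog 'ROWS' [FORCE]. ROWS is a JSON object of lists of equal length, an entry for each row: "jaw": the finger opening in mm, from 0 to 91.2; "slide": the shift along the tool's x, y, z in units of 30 mm (1.0 is 30 mm), a list of three; "spin": the turn about the tool's z in units of 8 degrees (1.0 is 8 degrees). In form: {"jaw": [jaw, ...], "slide": [[dx, dy, dz], ...], "spin": [spin, ...]}. A call has 1 to 10 rows; each row shifts and turns the commanded pose from where the row before left it, along the tool's axes as they then stand; what a row does not reach is not made up. A row lasts 1/10 s, in which the tool goes at most 50 mm and 8.59 degrees, less where a joint would pass 70% of its speed; a pose out of reach is approached as far as the arm can. A call is refused whole if a number of a shift passes 1 or a number of a turn 1, either way. A call with a gripper value outside its range is refused whole. The fingers move at their own pace and stop on an object; FORCE is the grip in N (left out, the last holds). Time passes only in rows, so rows that do not move let the fingers close. It gives the time, the measured TCP pose, the force, the opening and the grip force at its end, in the units of the state.
- env.state(): the state, without advancing time (a new reading comes with each control period).
- env.grab_frame(name): name is "scene" or "top" or "wrist"; returns the picture (480x640x3 uint8, red, green, blue); there is no depth.
- env.camera_model(name): a dict with "fx", "fy", "cx", "cy" (pixels), "camera_from_world" (4x4, takes a point from world to camera coordinates). Camera axes: x right, y up, looking along -z (the intrinsics and any distortion apply to the point x, -y, -z); pixel columns grow to the right and rows downward; lengths in mm; the calibration is good to about 2 mm. A picture is of the moment at which its call begins: read the wrist's pose just before it. camera_model takes no time and is no camera call; for the wrist camera it gives the pose at the moment of the call.
- env.job_done(): hands the job in; it is judged then, once.
The state is a dict: "time_s": time; "qpos": joint angles; "qvel": joint speeds; "effort": joint torques, N m; "ee_pos": TCP position; "ee_rot": TCP orientation; "force": force on the tool from outside, world axes, zero at the start; "torque": the same for the moment, N m; "gripper_width": finger opening in mm; "gripper_force": force on a finger pad.
Only numpy, scipy, OpenCV 4.12 (cv2) and the standard library are available. Lean on these libraries where they do the work, as an engineer would, in place of code of your own. Each camera call takes 0.05 s, during which the arm holds its last target. There are 200 camera calls.

### The job

Turn the dirty slotted floor-waste cover upside down for scrubbing, touching it only with the scraper: set the scraper's blade down on the drainer's tray short of the cover, keep it lightly pressed there (about 4 N, never over 8 N) while you slide it under the cover's near edge between the ribs, and lever the cover up and over the step so that it lies flat, ribs up, on the raised ledge, never pushing it harder than 12 N either. Finally lay the scraper flat on the bare benchtop clear of the drainer and let go; leave the other things alone.

Things in the scene. Friction and masses are not known exactly. Their poses are not given: they have to be found in the camera images.
- cover: Loose square steel floor-waste cover, about 180 g: slotted plate 92 x 92 x 4 mm on two ribs 5.5 mm high, 6 mm wide, along its x at y = +-36 mm, leaving a tunnel 66 mm wide, 5.5 mm high, open at the -x (near) and +x (far) edges. Origin: underside centre (rib feet); z leaves the slotted face, up at first. Lies on the tray, far edge 6 to 28 mm short of the step, square to it within 0.1 rad.
- cover_edge (a point): Middle of the cover's near (-x) edge, on the plate's lower face: 46 mm from the cover's centre, 5.5 mm above the tray.
- drainer: Fixed rigid drainer, 160 mm wide in y. x points the way the cover is tipped, from tray to ledge. Smooth grey tray: x -170 to 0 mm, surface at z = 12 mm. At x = 0 a square step rises 10 mm to the flat ledge with dark lines, x 0 to 150 mm, at z = 22 mm. Origin: on the step's line, mid-width, 0 to 6 mm above the benchtop (it varies); the benchtop is at world z = 0.
- scraper: Loose scraper, 140 g, on the benchtop. Black handle x -50 to +50 mm, 20 mm wide, from the underside up to 30 mm. Steel blade ahead of it, x 50 to 120 mm, 40 mm wide, 2 mm thick, flush with the underside at its root but bent up from there by 0 to 0.12 rad (tip 0 to 8 mm higher; varies, stays). Origin: handle middle, on the underside; x points to the blade, z up. Grip across the width.
- soap: Bystander: upright soap bottle, 60 mm in diameter, 130 mm high. Origin: centre of the base.
- tub: Bystander: white tub with blue lid, 80 mm in diameter, 60 mm high. Origin: centre of the base.
- soapbar: Bystander: bar of soap, 60 x 85 x 28 mm. Origin: centre of the underside.
There are look-alikes about, which are no part of the job. There is more than one size of the cover; the one meant has the size given above.

How it is judged:
By the outcome, as a careful person would: the job done as asked, in the order asked, and still so for the second after the job is handed in, with the robot touching nothing.
It also fails if it takes over 58 s, if anything falls off the work surface, if the arm or the gripper's body presses on something with over 40 N, if the wrist force passes 120 N, or if a joint passes its speed limit or range.

## Working session

There is one attempt and no reset: what is moved stays moved. The work goes in short steps, Python scripts to look and compute and a shell command to move; the robot and the scene stay as the last step left them, time stands still between calls to the robot, and variables do not carry over. Pictures are saved under pics/ and viewed, at most 10 in all, crops included, and the job is handed in when it is done.

```bash
ls; mkdir -p pics; python3 - <<'E'
from workcell import env
import cv2,numpy as np
print(env.state())
for n in("scene","top"):
    cv2.imwrite(f"pics/{n}0.png",env.grab_frame(n)[:,:,::-1]); m=env.camera_model(n); print(m)
E
```

```text
pics
{'time_s': 0.0, 'qpos': array([-7.20224178e+01,  1.83503881e+01,  8.97070660e+01, -4.12198886e-03,
        7.20422614e+01, -1.14520117e+00]), 'qvel': array([ 0.03823091,  0.00800686, -0.04413167, -0.01456612, -0.06421746,
        0.07787444]), 'effort': array([-1.23256541e-04, -4.12451327e+01, -2.31967610e+01,  7.28241890e-02,
        4.55808837e-02, -1.29596119e-04]), 'ee_pos': array([ 188.19628103, -542.79541093,  213.12836012]), 'ee_rot': array([-1.79900226e+02,  1.92524965e-03,  1.91240594e+01]), 'force': array([0.32970653, 0.47981831, 0.25053383]), 'torque': array([ 0.01665216, -0.03884901,  0.00707205]), 'gripper_force': 0.0, 'gripper_width': 91.07707777079536}
{'fx': 437.79094316236893, 'fy': 437.79094316236893, 'cx': 317.422363304894, 'cy': 232.6408003063169, 'camera_from_world': array([[-6.55191417e-01,  7.55398717e-01, -9.84808432e-03,
         3.51849255e+02],
       [-6.08285095e-01, -5.19772865e-01,  5.99854493e-01,
         3.12416436e+02],
       [ 4.48010547e-01,  3.99009958e-01,  8.00048500e-01,
        -1.21900949e+03],
       [ 0.00000000e+00,  0.00000000e+00,  0.00000000e+00,
         1.00000000e+00]])}
{'fx': 515.9667162718921, 'fy': 515.9667162718921, 'cx': 315.69485438813456, 'cy': 246.41754859098822, 'camera_from_world': array([[ 2.08143943e-02, -9.99781330e-01,  2.01318888e-03,
         2.10771434e+00],
       [ 9.97622973e-01,  2.09016788e-02,  6.56621967e-02,
        -5.50823975e+02],
       [-6.56899174e-02,  6.41684630e-04,  9.97839878e-01,
        -1.08898938e+03],
       [ 0.00000000e+00,  0.00000000e+00,  0.00000000e+00,
         1.00000000e+00]])}
```

View pics/top0.png

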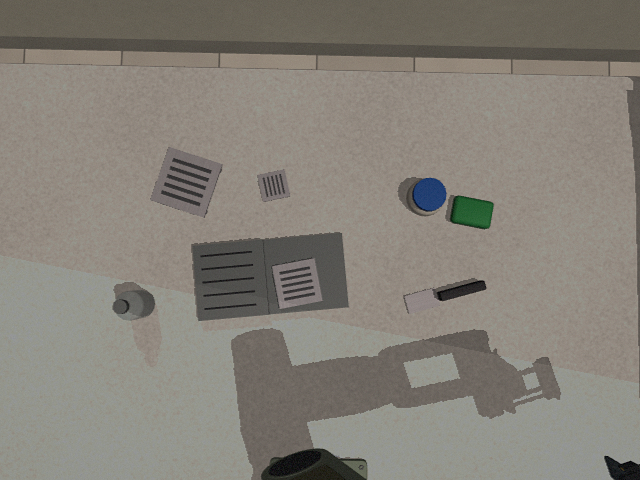

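View pics/scene0.png

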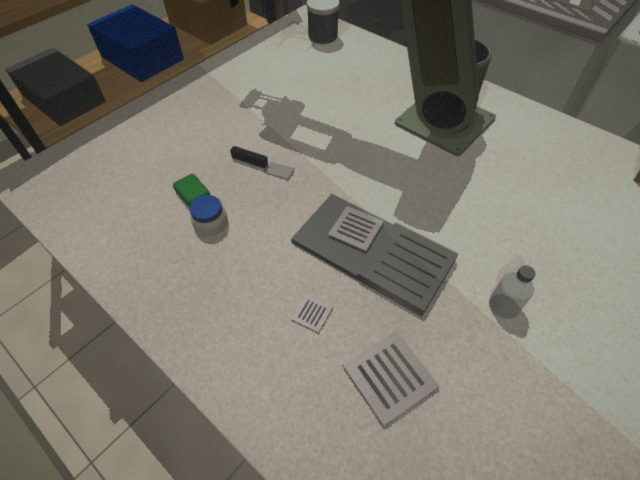

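Top view: the covers are at (298,283) on the drainer tray, (187,182) larger and (273,185) smaller. The one on the tray is the target. The ledge is image-left (+y). The scraper is at (445,293) with its blade pointing left, the soap bottle at (133,303), the tub at (428,195) and the soap bar at (472,212).
In the scene view the same items are at: cover (356,229), scraper (262,160), drainer (375,250).

```bash
cat > h.py <<'E'
import numpy as np, cv2
from workcell import env
def ray(m,u,v):
    T=m["camera_from_world"];R=T[:3,:3];o=-R.T@T[:3,3]
    d=R.T@np.array([(u-m["cx"])/m["fx"],-(v-m["cy"])/m["fy"],-1.]);return o,d/np.linalg.norm(d)
def onz(m,u,v,z):
    o,d=ray(m,u,v);return o+d*(z-o[2])/d[2]
def tri(m1,p1,m2,p2):
    A=np.zeros((3,3));b=np.zeros(3);L=[]
    for m,p in((m1,p1),(m2,p2)):
        o,d=ray(m,*p);P=np.eye(3)-np.outer(d,d);A+=P;b+=P@o;L.append((o,P))
    x=np.linalg.solve(A,b);return x,max(np.linalg.norm(P@(x-o)) for o,P in L)
def proj(m,p):
    c=m["camera_from_world"]@np.append(p,1);return np.array([m["cx"]+m["fx"]*c[0]/-c[2],m["cy"]-m["fy"]*c[1]/-c[2]])
def quad(mask,n=4):
    c=max(cv2.findContours(mask,cv2.RETR_EXTERNAL,cv2.CHAIN_APPROX_NONE)[0],key=cv2.contourArea)
    h=cv2.convexHull(c)
    q=cv2.approxPolyN(h,n,epsilon_percentage=-1,ensure_convex=True) if hasattr(cv2,'approxPolyN') else h
    return q.reshape(-1,2),cv2.contourArea(c)
E
python3 - <<'E'
from h import *
I={n:cv2.imread(f"pics/{n}0.png") for n in("top","scene")}
M={n:env.camera_model(n) for n in I}
box={"top":(180,225,360,330),"scene":(285,190,465,320)}
for n in I:
    x0,y0,x1,y1=box[n];c=I[n][y0:y1,x0:x1];g=cv2.cvtColor(c,6)
    print(n,[ (p,I[n][p[1],p[0]].tolist()) for p in ([(335,250),(180,300),(345,220),(275,268),(255,280),(420,300)] if n=="top" else [(315,240),(300,290),(350,214),(400,285),(270,170),(280,172)])])
    dm=((g<95)*255).astype(np.uint8); dm=cv2.morphologyEx(dm,cv2.MORPH_CLOSE,np.ones((5,5),np.uint8))
    q,a=quad(dm);print("drainer",n,(q+[x0,y0]).tolist(),a)
c1=I["top"][225:330,180:500];c2=I["scene"][135:320,220:470]
out=np.zeros((600,800,3),np.uint8);a=cv2.resize(c1[:,:170],None,fx=2.9,fy=2.9);b=cv2.resize(c1[30:100,210:],None,fx=2.8,fy=2.8)
out[:a.shape[0],:a.shape[1]]=a;out[:b.shape[0],495:495+b.shape[1]]=b[:,:305]
d=cv2.resize(I["scene"][185:320,280:470],None,fx=2,fy=2);out[310:310+d.shape[0],:d.shape[1]]=d
e=cv2.resize(I["scene"][135:190,220:305],None,fx=4,fy=4);out[310:310+e.shape[0],400:400+e.shape[1]]=e
cv2.imwrite("pics/crop.png",out)
E
```

```text
top [((335, 250), [79, 83, 83]), ((180, 300), [144, 153, 153]), ((345, 220), [137, 145, 148]), ((275, 268), [122, 123, 130]), ((255, 280), [80, 82, 83]), ((420, 300), [133, 135, 144])]
drainer top [[348, 306], [198, 321], [190, 242], [341, 232]] 11291.5
scene [((315, 240), [90, 96, 97]), ((300, 290), [144, 156, 164]), ((350, 214), [69, 71, 73]), ((400, 285), [60, 64, 67]), ((270, 170), [120, 124, 131]), ((280, 172), [124, 130, 136])]
drainer scene [[458, 253], [428, 324], [289, 242], [331, 194]] 8069.0
```

View pics/crop.png

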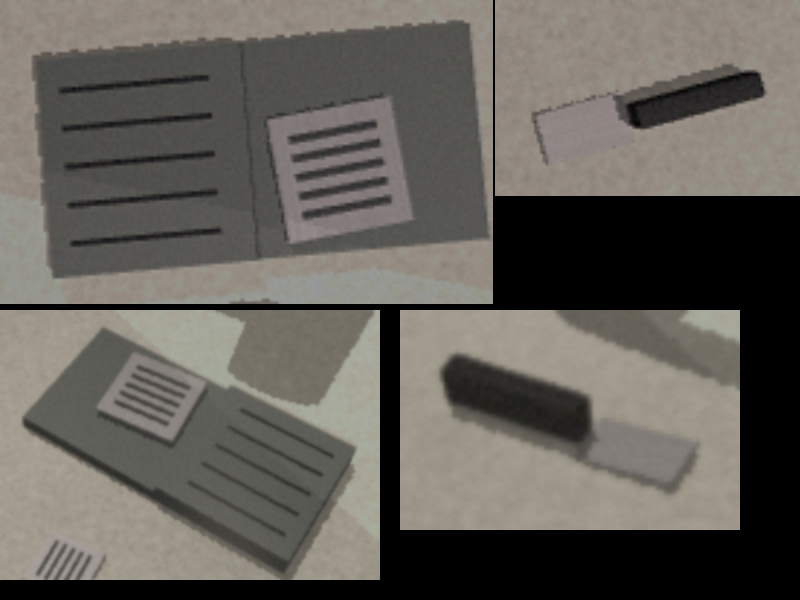

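The crop confirms the cover on the tray: about 42 px square, roughly 90 mm, with slots along the tipping direction. The scraper's blade points at the drainer.

```bash
python3 - <<'E'
from h import *
I={n:cv2.imread(f"pics/{n}0.png") for n in("top","scene")}
M={n:env.camera_model(n) for n in I}
T,S=M["top"],M["scene"]
# drainer corners: (top px, scene px)
for nm,a,b in(("trayfront(-x)",(348,306),(331,195)),("tray far(+x)",(341.5,233),(292,241)),("ledge far",(191,243),(428,311)),("ledge front",(198,320),(457,254)),("stepfront",(268.7,314),(394.5,224.5)),("stepback",(263.5,239.5),(357,275))):
    print(nm,[np.round(v,1) for v in tri(T,a,S,b)])
def rect(n,box,f):
    x0,y0,x1,y1=box;c=I[n][y0:y1,x0:x1].astype(int);m=(f(c)*255).astype(np.uint8)
    m=cv2.morphologyEx(m,cv2.MORPH_CLOSE,np.ones((7,7),np.uint8));q,a=quad(m);return q+np.array([x0,y0])+0.0,a
qc,a=rect("top",(268,252,328,310),lambda c:c.sum(2)>310);print("cov top",qc.tolist(),a)
qs,a=rect("scene",(320,198,392,255),lambda c:c.sum(2)>330);print("cov scene",qs.tolist(),a)
w=np.array([onz(T,*p,24) for p in qc]);print("cover z=24",w.round(1).tolist(),w.mean(0).round(1),np.linalg.norm(np.roll(w,1,0)-w,axis=1).round(1))
w=np.array([onz(S,*p,24) for p in qs]);print("cover scene z=24",w.round(1).tolist(),w.mean(0).round(1))
print("cov tri",tri(T,qc.mean(0),S,qs.mean(0)))
hq,a=rect("top",(425,270,500,310),lambda c:c.sum(2)<150);print("handle",hq.tolist(),a)
w=np.array([onz(T,*p,30) for p in hq]);print(w.round(1).tolist(),w.mean(0).round(1))
hs,a=rect("scene",(225,140,275,175),lambda c:c.sum(2)<170);print("handle scene",hs.tolist())
# blade: tip corners + root
for u,v in((404.3,295.5),(409,313.5),(432,290),(438,309)):print("blade",onz(T,u,v,4).round(1))
for a,b in(((404.3,295.5),(290,179)),((409,313.5),(294.3,168))):print("tip tri",[np.round(v,1) for v in tri(T,a,S,b)])
E
```

```text
trayfront(-x) [array([423.6, -57.3,   9. ]), np.float64(1.5)]
tray far(+x) [array([580.6, -40.2,   2.5]), np.float64(2.4)]
ledge far [array([548.9, 282.5,  32.2]), np.float64(5.3)]
ledge front [array([388.8, 259.9,  23.7]), np.float64(0.8)]
stepfront [array([403.8, 111.7,  15.9]), np.float64(1.1)]
stepback [array([562.4, 127.9,  14.6]), np.float64(1.9)]
cov top [[322.0, 300.0], [280.0, 313.0], [272.0, 266.0], [314.0, 258.0]] 1827.0
cov scene [[415.0, 198.0], [365.0, 250.0], [328.0, 233.0], [341.0, 198.0]] 2067.0
cover z=24 [[436.7, -2.1, 24.0], [407.5, 86.2, 24.0], [506.6, 105.7, 24.0], [525.5, 16.7, 24.0]] [469.1  51.6  24. ] [ 90.7  93.  100.9  91. ]
cover scene z=24 [[313.8, 106.7, 24.0], [506.2, 107.4, 24.0], [522.7, 18.6, 24.0], [425.2, -24.0, 24.0]] [442.   52.2  24. ]
cov tri (array([464.89774189,  56.96886668,  47.35255471]), np.float64(7.442710017252571))
handle [[486.0, 289.0], [439.0, 301.0], [436.0, 292.0], [483.0, 279.0]] 421.0
[[467.3, -347.9, 30.0], [440.0, -248.8, 30.0], [458.8, -242.3, 30.0], [488.2, -341.6, 30.0]] [ 463.6 -295.2   30. ]
handle scene [[266.0, 156.0], [266.0, 168.0], [228.0, 156.0], [233.0, 146.0]]
blade [ 449.4 -180.     4. ]
blade [ 410.9 -190.5    4. ]
blade [ 462.4 -239.8    4. ]
blade [ 421.9 -253.     4. ]
tip tri [array([ 446. , -176.2,    1.8]), np.float64(5.3)]
tip tri [array([ 410. , -189.4,    3.7]), np.float64(1.4)]
```

```bash
python3 -m jog '{"jaw":[60,60,60,60,60,60,60,60,60,60],"slide":[[1,-0.42,0],[1,-0.42,0],[1,-0.42,0],[1,-0.42,0],[1,-0.42,0],[1,-0.42,0],[1,-0.42,0],[1,-0.42,0],[1,-0.42,0],[1,-0.42,0]],"spin":[0,0,0,0,0,0,0,0,0,0]}' 20
python3 -m jog '{"jaw":[60,60,60,60,60,60,60,60,60,60],"slide":[[1,-0.42,0],[0,0,0],[0,0,0],[0,0,0],[0,0,0],[0,0,0],[0,0,0],[0,0,0],[0,0,0],[0,0,0]],"spin":[-1,-1,-1,-1,-1,-1,-1,-1,-1,-1]}'
python3 -m jog '{"jaw":[60,60,60],"slide":[[0,0,0],[0,0,0],[0,0,0]],"spin":[-0.8,0,0]}'
python3 - <<'E'
from h import *
m=env.camera_model("wrist");im=env.grab_frame("wrist")[:,:,::-1];cv2.imwrite("pics/w1.png",im);s=env.state();print(s["ee_pos"],s["ee_rot"],m)
np.save("w1m.npy",m["camera_from_world"])
E
```

```text
time_s: 1.1
ee_pos: [431.2, -324.8, 213.6]
ee_rot: [-180.0, 0.0, 19.1]
force: [-0.0, -0.4, -0.2]
gripper_width: 59.8
gripper_force: 0.0
time_s: 2.1
ee_pos: [454.5, -304.0, 213.5]
ee_rot: [-180.0, -0.0, 99.5]
force: [0.0, -0.2, -0.3]
gripper_width: 59.7
gripper_force: 0.0
time_s: 2.4
ee_pos: [454.6, -304.1, 213.7]
ee_rot: [-180.0, -0.0, 105.4]
force: [-0.2, -0.1, -0.6]
gripper_width: 59.8
gripper_force: 0.0
[ 454.67912688 -304.12787641  213.74409525] [-1.79983599e+02 -1.65441013e-02  1.05411360e+02] {'fx': 367.0292957642463, 'fy': 367.0292957642463, 'cx': 319.1149491201664, 'cy': 236.8422444504847, 'camera_from_world': array([[ 9.64047586e-01,  2.65728630e-01, -7.39370537e-04,
        -3.58251938e+02],
       [-2.56794232e-01,  9.30911438e-01, -2.59731816e-01,
         4.28576163e+02],
       [-6.83298912e-02,  2.50583696e-01,  9.65680505e-01,
        -2.83403042e+02],
       [ 0.00000000e+00,  0.00000000e+00,  0.00000000e+00,
         1.00000000e+00]])}
```

View pics/w1.png

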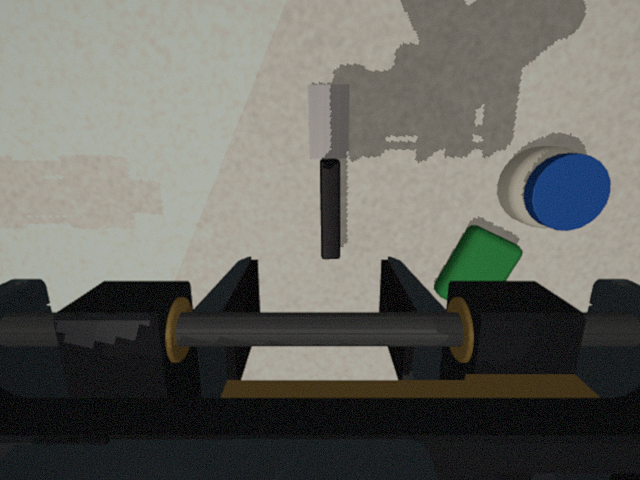

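The wrist view shows the scraper straight ahead: handle at columns 320–340, rows 158–259; blade at columns 309–349, rows 83–158. The tub (567,190) and soap bar (480,260) are off to the right.

```bash
cat >> h.py <<'E'
def lines(im,axis,pos,lo,hi):
    """subpixel strongest edges along a scan averaged over +-3 px"""
    g=cv2.cvtColor(im,6).astype(float)
    p=(g[pos-3:pos+4,lo:hi].mean(0) if axis=='row' else g[lo:hi,pos-3:pos+4].mean(1))
    d=np.diff(p);k=np.argsort(-abs(d))[:8];return sorted((int(lo+i),round(float(d[i]))) for i in k)
E
python3 - <<'E'
from h import *
im=cv2.imread("pics/w1.png")
m=env.camera_model("wrist")
for r in(90,120,150,170,200,245):print("row",r,lines(im,'row',r,295,365))
for c in(315,328,338):print("col",c,lines(im,'col',c,70,275))
for z in(30,):
  for u,v in((320.5,158.5),(340,158.5),(340,259),(320.5,259)):print(onz(m,u,v,z).round(1))
for z in(0,8):
  for u,v in((309,83),(349,83),(309,158)):print(z,onz(m,u,v,z).round(1))
E
```

```text
row 90 [(297, -3), (306, -4), (307, -9), (328, -8), (329, -29), (330, -16), (348, 9), (349, 11)]
row 120 [(307, -6), (308, -9), (328, -9), (329, -22), (330, -20), (347, 5), (348, 9), (349, 7)]
row 150 [(309, -6), (327, -11), (328, -17), (329, -10), (330, -12), (345, 13), (346, 11), (348, -5)]
row 170 [(318, -22), (319, -104), (320, -27), (321, 18), (339, 54), (340, 32), (346, 25), (347, 19)]
row 200 [(318, -14), (319, -68), (320, -65), (338, 13), (339, 56), (340, 33), (346, 25), (347, 19)]
row 245 [(319, -21), (320, -87), (321, -38), (322, 14), (337, -11), (339, 72), (340, 36), (343, 15)]
col 315 [(81, -12), (82, -21), (83, -5), (84, 12), (85, 5), (157, 6), (158, 8), (197, 4)]
col 328 [(81, -15), (82, -22), (152, -14), (157, -25), (158, -38), (159, -19), (258, 87), (259, 34)]
col 338 [(83, -9), (158, -13), (159, -22), (160, -10), (246, 10), (257, 30), (258, 61), (259, 11)]
[ 442.1 -250.5   30. ]
[ 459.9 -245.6   30. ]
[ 487.9 -341.7   30. ]
[ 468.8 -347.    30. ]
0 [ 412.5 -185.4    0. ]
0 [ 450.1 -175.1    0. ]
0 [ 431.1 -254.6    0. ]
8 [ 413.  -186.4    8. ]
8 [ 449.8 -176.3    8. ]
8 [ 431.2 -254.2    8. ]
```

```bash
python3 -m jog '{"jaw":[50,50,50,50,50,50],"slide":[[-0.45,0.2,0.5],[-0.45,0.2,0.9],[0,0,1],[0,0,1],[0,0,0.6],[0,0,0]],"spin":[-0.06,0,0,0,0,0]}'
python3 - <<'E'
from h import *
m=env.camera_model("wrist");im=np.ascontiguousarray(env.grab_frame("wrist")[:,:,::-1]);cv2.imwrite("pics/w2.png",im)
m1=dict(m);m1["camera_from_world"]=np.load("w1m.npy");np.save("w2m.npy",m["camera_from_world"])
for p in((442,-250.5,30),(460,-245.6,30),(488,-341.7,30),(413,-186,4),(450,-176,4)):print(proj(m,p).round(1))
E
```

```text
time_s: 3.05
ee_pos: [471.9, -325.7, 91.1]
ee_rot: [-179.8, -0.3, 105.9]
force: [-0.2, 0.7, 0.1]
gripper_width: 50.3
gripper_force: 0.0
[304.7 126.9]
[335.4 127.3]
[334.5 281.6]
[289.1  11.9]
[350.2  12.8]
```

View pics/w2.png

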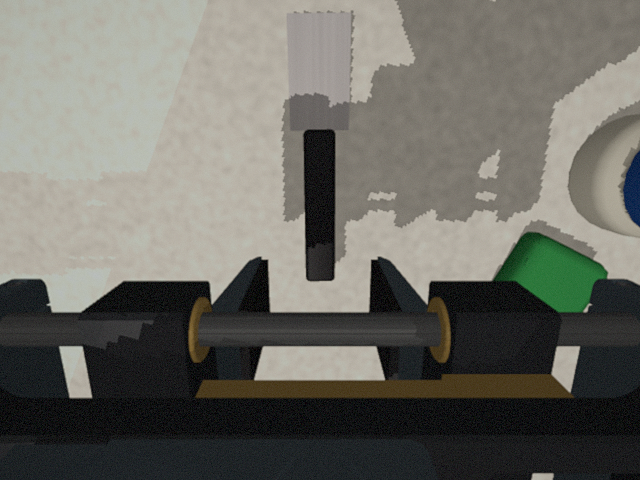

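```bash
python3 - <<'E'
from h import *
im=cv2.imread("pics/w2.png");w1=cv2.imread("pics/w1.png")
m=env.camera_model("wrist");m["camera_from_world"]=np.load("w2m.npy");m1=dict(m);m1["camera_from_world"]=np.load("w1m.npy")
for r in(18,35,60,85,120,124,150,200):print("row",r,lines(im,'row',r,270,370))
for c in(295,310,320,330,345):print("col",c,lines(im,'col',c,4,30),lines(im,'col',c,115,140))
def width(m,z,s):  # px width of 40mm at scraper x=s
    o=np.array([464.7,-296.2]);e=np.array([-.274,.962]);n=np.array([.962,.274])
    return [proj(m,np.append(o+e*s+n*t,z)).round(1).tolist() for t in(-20,20)]
for z in(2,6,10):print(z,width(m,z,119),width(m,z,85),width(m,z,52))
E
```

```text
row 18 [(285, -7), (286, -13), (349, -7), (350, -21), (351, -11), (352, 13), (353, 24), (354, 13)]
row 35 [(285, -4), (286, -13), (287, -7), (349, -11), (350, -11), (351, 21), (352, 13), (353, 7)]
row 60 [(287, -10), (288, -4), (348, -4), (349, -17), (350, -11), (351, 20), (352, 24), (353, 6)]
row 85 [(287, -7), (288, -11), (319, -3), (326, -3), (348, -6), (350, 17), (351, 9), (367, -3)]
row 120 [(280, -5), (281, -19), (282, -16), (283, -16), (289, -12), (347, 7), (348, 9), (349, 7)]
row 124 [(281, -10), (282, -25), (283, -18), (289, -12), (290, -5), (347, 10), (348, 10), (349, 6)]
row 150 [(282, -22), (283, -22), (302, -27), (303, -72), (304, -17), (333, 12), (334, 72), (335, 39)]
row 200 [(283, -20), (284, -25), (303, -33), (304, -64), (333, 19), (334, 61), (335, 36), (367, 15)]
col 295 [(9, 2), (10, -14), (11, -18), (12, 4), (13, 3), (18, 1), (27, -1), (28, 1)] [(120, 1), (122, -1), (123, 2), (128, -3), (129, 9), (130, 12), (131, 6), (138, -2)]
col 310 [(5, -1), (10, -8), (11, -18), (12, 5), (13, 5), (17, 1), (18, -1), (22, -1)] [(128, -36), (129, -49), (130, -8), (131, 5), (133, 7), (135, -5), (136, 4), (137, -2)]
col 320 [(4, -1), (6, -2), (10, -17), (11, -15), (12, 11), (13, 5), (19, 2), (20, -2)] [(117, -3), (128, -36), (129, -53), (130, -7), (131, 10), (136, 4), (137, -6), (138, 6)]
col 330 [(8, 1), (9, -8), (10, -23), (11, -6), (12, 17), (13, 6), (19, 2), (22, -2)] [(124, -2), (127, -4), (128, -33), (129, -36), (130, -14), (134, 5), (136, -6), (137, 2)]
col 345 [(4, -1), (5, -2), (7, -2), (10, -13), (11, -10), (13, 3), (14, 2), (22, -2)] [(115, 2), (121, 2), (126, 2), (127, -2), (129, 14), (130, 6), (132, -2), (133, 2)]
2 [[288.7, 15.0], [351.9, 15.0]] [[289.7, 73.0], [350.6, 73.0]] [[290.7, 125.5], [349.5, 125.6]]
6 [[288.1, 12.9], [352.4, 12.8]] [[289.2, 71.9], [351.1, 72.0]] [[290.2, 125.3], [350.0, 125.3]]
10 [[287.6, 10.7], [352.9, 10.7]] [[288.7, 70.8], [351.6, 70.8]] [[289.7, 125.0], [350.5, 125.1]]
```

Blade tip is at row 11 (columns 286–351), its root at row 129. The handle is centred between the fingers. The tip looks raised, so I'll grip the rear of the handle lightly and lift it, letting the nose pivot on the bench.

```bash
python3 -m jog '{"jaw":[50,50,50,50,50],"slide":[[0,0.03,1],[0,0,1],[0,0,0.6],[0,0,0.22],[0,0,0]],"spin":[0,0,0,0,0]}' 3
python3 -m jog '{"jaw":[10,10,10,10,10,10,10],"slide":[[0,0,0],[0,0,0],[0,0,0],[0,0,0],[0,0,0],[0,0,0],[0,0,0]],"spin":[0,0,0,0,0,0,0]}' 3
```

```text
time_s: 3.6
ee_pos: [475.0, -327.0, 9.9]
ee_rot: [180.0, 0.0, 106.0]
force: [-0.0, 0.6, 0.6]
gripper_width: 49.6
gripper_force: 0.0
time_s: 4.3
ee_pos: [474.7, -327.0, 9.9]
ee_rot: [180.0, 0.1, 106.0]
force: [-1.7, -0.9, 4.5]
gripper_width: 20.6
gripper_force: 3.0
```

```bash
python3 -m jog '{"jaw":[10,10,10,10,10],"slide":[[0,0,-0.1],[0,0,-0.1],[0,0,-0.13],[0,0,-0.13],[0,0,0]],"spin":[0,0,0,0,0]}' 3
python3 - <<'E'
from h import *
np.save("w3m.npy",env.camera_model("wrist")["camera_from_world"]);cv2.imwrite("pics/w3.png",np.ascontiguousarray(env.grab_frame("wrist")[:,:,::-1]))
cv2.imwrite("pics/s3.png",cv2.resize(env.grab_frame("scene")[110:200,200:320,::-1],None,fx=6,fy=6,interpolation=2)[:,:720])
a=cv2.imread("pics/w3.png")[0:300,180:460];b=cv2.imread("pics/s3.png")
o=np.zeros((600,800,3),np.uint8);b=cv2.resize(b,(500,375));o[:300,:280]=a;o[:375,290:790]=b;cv2.imwrite("pics/v3.png",o[:380])
E
```

```text
time_s: 4.8
ee_pos: [474.9, -326.9, 23.8]
ee_rot: [180.0, 0.1, 106.0]
force: [0.4, -0.4, -1.4]
gripper_width: 20.4
gripper_force: 3.0
```

View pics/v3.png

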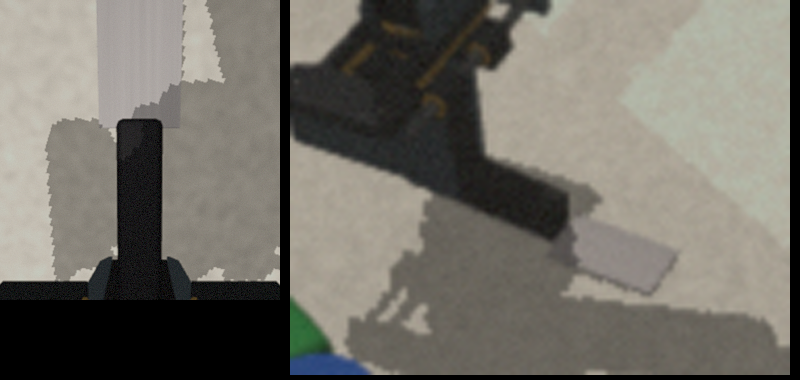

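```bash
cat > meas.py <<'E'
from h import *
import sys
def handle(name,mat):
    m=env.camera_model("wrist");m["camera_from_world"]=np.load(mat);im=cv2.imread(name)
    T=m["camera_from_world"]
    for r in(135,160,190,220,240):
        g=cv2.cvtColor(im,6).astype(float)[r-2:r+3].mean(0);d=np.diff(g)
        seg=np.arange(270,321);L=seg[np.argmin(d[seg])];seg=np.arange(321,370);Rr=seg[np.argmax(d[seg])]
        sub=lambda k:k+.5+ (lambda a,b,c:(a-c)/(2*(a-2*b+c)))(*[abs(d[k+i]) for i in(-1,0,1)])
        w=sub(Rr)-sub(L);o,dd=ray(m,(sub(L)+sub(Rr))/2,r)
        depth=20*m["fx"]/w; zc=(T[:3,:3]@dd)[2]; p=o+dd*(depth/-zc); print(r,round(w,2),p.round(1))
    print("front edge",lines(im,'col',320,100,150))
if __name__=="__main__":
    handle(sys.argv[1],sys.argv[2])
E
python3 meas.py pics/w3.png w3m.npy; python3 meas.py pics/w2.png w2m.npy
python3 -c "
from workcell import env;s=env.state();print(s['force'],s['torque'],s['ee_pos'])"
```

```text
135 45.4 [ 455.1 -254.5   26.9]
160 45.2 [ 458.  -264.8   29. ]
190 45.02 [ 461.6 -277.2   31.8]
220 44.37 [ 465.3 -290.1   33. ]
240 44.38 [ 467.6 -298.4   35.4]
front edge [(103, -13), (104, -11), (106, -13), (107, -8), (117, -38), (118, -53), (119, -19), (120, 15)]
135 31.45 [ 451.6 -252.5   20.3]
160 31.09 [ 455.9 -267.4   21.6]
190 30.85 [ 461.2 -285.6   24.7]
220 29.76 [ 467.  -305.4   21.1]
240 29.27 [ 471.1 -318.9   20.6]
front edge [(128, -36), (129, -53), (130, -7), (131, 10), (137, -6), (138, 6), (139, -7), (140, 5)]
[-0.28553805 -1.05399602 -0.10899538] [-0.03874008 -0.13645366 -0.06546321] [ 474.79919207 -326.89285886   23.3976092 ]
```

```bash
python3 -m jog '{"jaw":[10,10,10],"slide":[[0,0,-0.07],[0,0,-0.03],[0,0,0]],"spin":[0,0,0]}' 3
python3 -m jog '{"jaw":[10,10,10,10,10],"slide":[[0,0,0],[0,0,0],[0,0,0],[0,0,0],[0,0,0]],"spin":[0,0,0,0,0]}' 60
python3 -m jog '{"jaw":[10,10,10,10],"slide":[[0,0,-0.5],[0,0,-0.5],[0,0,0],[0,0,0]],"spin":[0,0,0,0]}'
cat > st.py <<'E'
from h import *
F=[];
for i in range(1):
    s=env.state()
print(s["force"].round(2),s["torque"].round(3),s["ee_pos"].round(1),s["ee_rot"].round(2),round(s["gripper_width"],2),round(s["gripper_force"],1),s["time_s"])
E
python3 st.py
python3 - <<'E'
from h import *
np.save("w4m.npy",env.camera_model("wrist")["camera_from_world"]);cv2.imwrite("pics/w4.png",np.ascontiguousarray(env.grab_frame("wrist")[:,:,::-1]))
E
python3 meas.py pics/w4.png w4m.npy
```

```text
time_s: 5.2
ee_pos: [474.5, -326.7, 26.2]
ee_rot: [-180.0, 0.0, 106.0]
force: [0.5, -0.2, -0.9]
gripper_width: 19.6
gripper_force: 3.0
time_s: 5.7
ee_pos: [474.5, -326.7, 26.1]
ee_rot: [-180.0, 0.0, 106.0]
force: [0.2, -0.3, -0.1]
gripper_width: 19.6
gripper_force: 60.0
time_s: 6.1
ee_pos: [474.5, -326.7, 56.0]
ee_rot: [180.0, 0.0, 106.0]
force: [-0.4, -0.6, -1.5]
gripper_width: 19.6
gripper_force: 60.0
[-0.43 -0.6  -1.5 ] [-0.061 -0.125  0.012] [ 474.5 -326.7   56. ] [1.8000e+02 2.0000e-02 1.0601e+02] 19.57 60.0 6.1
135 45.31 [ 454.6 -254.3   58.9]
160 45.08 [ 457.6 -264.6   60.9]
190 44.71 [ 461.1 -277.1   63. ]
220 44.2 [ 464.8 -290.    64.6]
240 43.68 [ 467.4 -298.9   65.1]
front edge [(102, -9), (105, -9), (106, -18), (117, -28), (118, -47), (119, -27), (130, 8), (139, -9)]
```

```bash
python3 -m jog '{"jaw":[10,10,10,10,10,10,10,10,10],"slide":[[0.5,0.4,-0.6],[0.83,0.66,-0.8],[0.83,0.66,-0.8],[0.83,0.66,-0.8],[0.83,0.66,-0.8],[0.83,0.66,-0.8],[0.83,0.66,-0.8],[0.35,0.3,0],[0,0,0]],"spin":[0,0,0,0,0,0,0,0.9,0]}'
python3 - <<'E'
from h import *
np.save("w5m.npy",env.camera_model("wrist")["camera_from_world"]);cv2.imwrite("pics/w5.png",np.ascontiguousarray(env.grab_frame("wrist")[:,:,::-1]))
E
python3 st.py
```

```text
time_s: 7.05
ee_pos: [561.2, -118.3, 217.7]
ee_rot: [-180.0, -0.0, 99.0]
force: [-0.8, -0.1, -2.0]
gripper_width: 19.7
gripper_force: 60.0
[-0.36  0.15 -1.8 ] [-0.079 -0.125  0.025] [ 560.2 -119.5  217. ] [-1.7987e+02 -1.0000e-02  9.9050e+01] 19.44 60.0 7.1
```

View pics/w5.png

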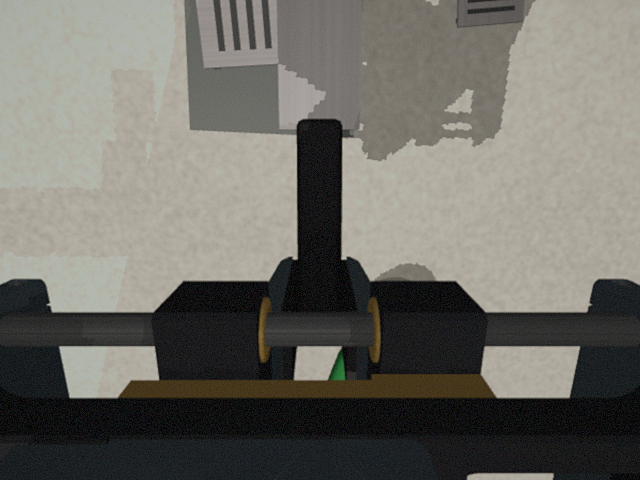

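The wrist view shows the cover's near-left corner at (203,68) and the tray's near-left corner at (190,130). The blade covers the rest, so I'll move forward and sideways for a second view.

```bash
python3 -m jog '{"jaw":[10,10,10,10,10],"slide":[[0.7,0.6,-0.3],[1,0.6,-0.3],[1,0.6,-0.3],[0.5,0,0],[0,0,0]],"spin":[0,0,0,0,0]}'
python3 - <<'E'
from h import *
np.save("w6m.npy",env.camera_model("wrist")["camera_from_world"]);cv2.imwrite("pics/w6.png",np.ascontiguousarray(env.grab_frame("wrist")[:,:,::-1]))
E
python3 st.py
```

```text
time_s: 7.6
ee_pos: [598.2, -16.4, 243.7]
ee_rot: [-179.8, -0.0, 99.0]
force: [0.4, 0.1, -2.1]
gripper_width: 19.6
gripper_force: 60.0
[-0.6   0.07 -1.  ] [-0.154 -0.122  0.057] [598.1 -17.6 243.8] [-1.798e+02  4.000e-02  9.891e+01] 19.62 60.0 7.65
```

View pics/w6.png

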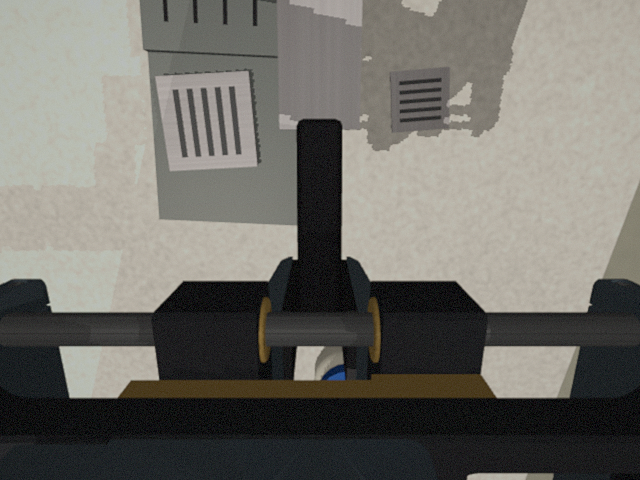

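Now the whole cover is visible, with corners at about (156,77), (248,70), (257,166) and (169,171). The step line runs (146,50)–(278,56) and the tray's near edge (160,219)–(297,225).

```bash
python3 - <<'E'
from h import *
m=env.camera_model("wrist");m5=dict(m);m5["camera_from_world"]=np.load("w5m.npy");m6=dict(m);m6["camera_from_world"]=np.load("w6m.npy")
i5=cv2.imread("pics/w5.png");i6=cv2.imread("pics/w6.png")
c=i6[60:182,145:270].astype(int).sum(2);mk=((c>400)*255).astype(np.uint8);mk=cv2.morphologyEx(mk,cv2.MORPH_CLOSE,np.ones((11,11),np.uint8))
mk=cv2.morphologyEx(mk,cv2.MORPH_OPEN,np.ones((21,21),np.uint8))
q,a=quad(mk);q=q+np.array([145,60.]);print("cover quad",q.tolist(),a)
g5=cv2.cvtColor(i5,6).astype(int)
print("w5 near edge",[(c,lines(i5,'col',c,50,80)[:8]) for c in(215,270)]);print("w5 left",[(r,lines(i5,'row',r,180,225)) for r in(20,55)])
print("tray5",tuple(lines(i5,'col',c,115,140) for c in(200,250)),lines(i5,'row',110,180,205))
print("tray6",[lines(i6,'col',c,205,235) for c in(170,280)],[lines(i6,'row',r,140,175) for r in (200,60)])
print("step6",[lines(i6,'col',c,35,65) for c in(160,265)])
print("cor tray tri",tri(m5,(190,130),m6,(160,219)));print("cover near-left tri",tri(m5,(203,67.5),m6,(169,171)))
for z in(22,25,28):
  w=np.array([onz(m6,*p,z) for p in q]);print(z,w.round(1)[:,:2].tolist(),w.mean(0).round(1),np.linalg.norm(np.roll(w,1,0)-w,axis=1).round(1))
for z in(13,17):print("tray",z,[onz(m6,*p,z).round(1)[:2] for p in((160,219),(297,225),(146,50),(278,56))])
E
```

```text
cover quad [[257.0, 167.0], [145.0, 172.0], [145.0, 76.0], [248.0, 71.0]] 9534.0
w5 near edge [(215, [(57, 3), (59, -4), (64, 2), (65, 3), (66, -37), (67, -36), (68, 12), (69, 10)]), (270, [(51, -2), (53, 2), (56, -4), (61, 3), (63, -43), (64, -17), (65, 10), (74, 2)])]
w5 left [(20, [(184, -36), (197, 25), (198, 19), (214, -32), (215, -41), (220, 21), (221, 43), (222, 24)]), (55, [(181, -3), (185, -22), (186, -44), (187, -3), (195, 2), (201, 18), (202, 24), (203, 3)])]
tray5 ([(116, -1), (119, 2), (127, -2), (129, 33), (130, 29), (131, 5), (132, -2), (135, 2)], [(116, 2), (117, -2), (125, 2), (129, -2), (131, 16), (132, 41), (133, 10), (134, -2)]) [(185, 2), (186, 2), (187, -15), (188, -43), (189, -15), (197, -1), (199, 2), (200, -2)]
tray6 [[(213, 2), (216, -2), (218, 14), (219, 33), (220, 13), (224, -2), (227, -2), (231, 2)], [(216, 2), (218, -2), (223, 17), (224, 34), (225, 12), (226, -2), (228, -3), (232, 2)]] [[(147, 2), (149, 2), (155, 3), (156, -13), (157, -39), (158, -12), (160, 2), (169, 2)], [(142, -2), (146, -7), (147, -31), (148, -31), (149, 2), (163, 2), (170, -4), (171
[... 214 characters left out ...]
57.56445299,  14.0489128 ]), np.float64(0.25476412305690793))
cover near-left tri (array([436.92532286,  -0.73824885,  27.53569193]), np.float64(0.2026491821698144))
22 [[526.6, 17.2], [409.9, -6.6], [406.6, 88.2], [507.2, 108.8]] [462.6  51.9  22. ] [ 93.6 119.1  95.  102.7]
25 [[527.1, 17.5], [411.2, -6.2], [408.0, 88.0], [507.8, 108.4]] [463.5  51.9  25. ] [ 92.9 118.2  94.2 101.9]
28 [[527.5, 17.8], [412.6, -5.7], [409.4, 87.8], [508.5, 108.0]] [464.5  52.   28. ] [ 92.2 117.3  93.5 101.1]
tray 13 [array([424.2, -57.9]), array([576.9, -40.6]), array([402.6, 113.3]), array([533.6, 128.4])]
tray 17 [array([425.8, -56.8]), array([577. , -39.6]), array([404.5, 112.8]), array([534.1, 127.7])]
```

```bash
python3 -m jog '{"jaw":[10,10,10,10,10,10,10,10,10,10],"slide":[[-0.86,-0.75,0.5],[-0.86,-0.75,0.5],[-0.86,-0.75,0.5],[-0.86,-0.75,0.5],[-0.86,-0.73,0.5],[0,0,0.95],[0,0,0.95],[0,0,0.95],[0,0,0.7],[0,0,0]],"spin":[0,0,0,0,0,0,0,0,0,0]}'
python3 -m jog '{"jaw":[10,10],"slide":[[0,0,0],[0,0,0]],"spin":[0,0]}'
python3 - <<'E'
from h import *
f=[]
for i in range(6):
    np.save("w7m.npy",env.camera_model("wrist")["camera_from_world"]);im=env.grab_frame("wrist");f.append(env.state()["force"])
print(np.mean(f,0),np.std(f,0))
a=env.grab_frame("top")[200:340,180:500,::-1];b=env.grab_frame("scene")[120:320,240:480,::-1]
o=np.zeros((600,800,3),np.uint8);a=cv2.resize(a,None,fx=2.5,fy=2.5);o[:a.shape[0],:a.shape[1]]=a;b=cv2.resize(b[60:],None,fx=1.7,fy=1.7);o[352:352+b.shape[0],:b.shape[1]]=b;cv2.imwrite("pics/v7.png",o)
E
python3 st.py
```

```text
time_s: 8.65
ee_pos: [504.6, -162.2, 60.5]
ee_rot: [-179.6, -0.2, 98.7]
force: [-0.3, 0.6, -1.1]
gripper_width: 19.7
gripper_force: 60.0
time_s: 8.85
ee_pos: [509.0, -162.5, 64.9]
ee_rot: [179.9, 0.1, 98.8]
force: [0.1, -0.2, -1.7]
gripper_width: 19.6
gripper_force: 60.0
[ 0.2017598  -0.14513456 -1.77032916] [0.29117193 0.46937534 0.72394215]
[ 0.88  0.04 -2.04] [-0.078 -0.136 -0.035] [ 508.7 -161.5   64. ] [1.7997e+02 2.0000e-02 9.8820e+01] 19.51 60.0 9.25
```

View pics/v7.png

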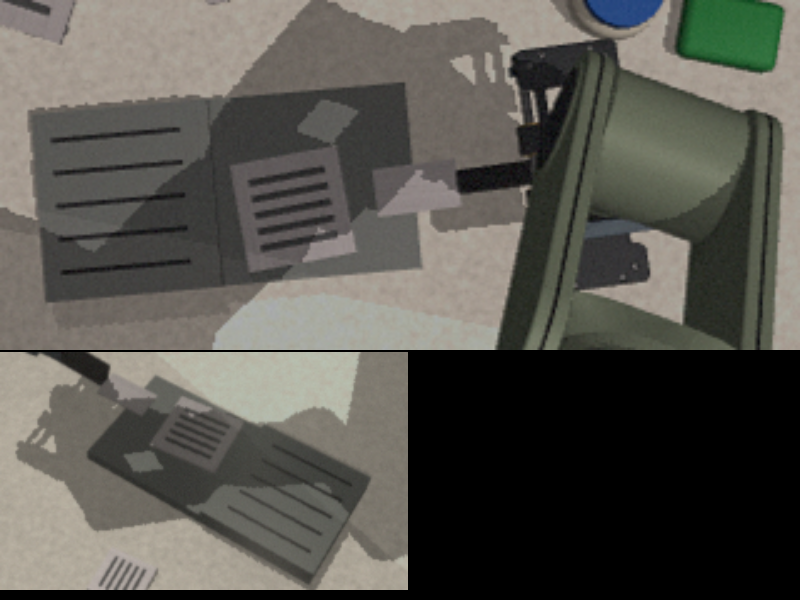

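The tip hovers about 25 mm short of the cover's near edge, centred on it. Next I'll descend until it touches.

```bash
cat > f.py <<'E'
from h import *
f=[];
for i in range(4):
    env.grab_frame("wrist");s=env.state();f.append(s["force"])
print("F",np.mean(f,0).round(2)-[0.2,-0.1,-1.7],"pos",s["ee_pos"].round(1),"t",round(s["time_s"],2))
E
python3 -m jog '{"jaw":[10,10,10,10],"slide":[[0,0,0.4],[0,0,0.2],[0,0,0],[0,0,0]],"spin":[0,0,0,0]}'
python3 f.py
python3 -m jog '{"jaw":[10,10],"slide":[[0,0,0.06],[0,0,0]],"spin":[0,0]}'
python3 f.py
```

```text
time_s: 9.65
ee_pos: [508.2, -161.4, 45.1]
ee_rot: [-179.9, -0.0, 98.8]
force: [0.7, -0.0, -1.3]
gripper_width: 19.6
gripper_force: 60.0
F [-0.45 -0.05  0.77] pos [ 508.7 -161.6   45.9] t 9.85
time_s: 10.05
ee_pos: [508.4, -161.5, 43.8]
ee_rot: [-180.0, 0.0, 98.8]
force: [0.9, -0.2, -1.4]
gripper_width: 19.7
gripper_force: 60.0
F [-0.53 -0.06  0.46] pos [ 508.5 -161.5   43.9] t 10.25
```

```bash
python3 -m jog '{"jaw":[10,10],"slide":[[0,0,0.03],[0,0,0]],"spin":[0,0]}' |grep force:
python3 f.py
python3 -m jog '{"jaw":[10,10],"slide":[[0,0,0.02],[0,0,0]],"spin":[0,0]}'|grep force:
python3 f.py
```

```text
force: [-0.0, 0.1, -1.7]
gripper_force: 60.0
F [-0.23  0.05  0.09] pos [ 508.5 -161.5   43. ] t 10.65
force: [-0.1, -0.2, -0.9]
gripper_force: 60.0
F [-0.36  0.05  1.16] pos [ 508.6 -161.6   42.5] t 11.05
```

```bash
python3 -m jog '{"jaw":[10,10],"slide":[[0,0,0.02],[0,0,0]],"spin":[0,0]}'|grep force:
python3 f.py
```

```text
force: [-0.1, -0.7, 1.1]
gripper_force: 60.0
F [-0.91 -1.45  4.54] pos [ 508.7 -161.7   42. ] t 11.45
```

```bash
python3 -m jog '{"jaw":[10,10,10],"slide":[[0.1,0,0],[0.15,0,0],[0.1,0,0]],"spin":[0,0,0]}' |grep -E "force:|pos"
python3 f.py
```

```text
ee_pos: [507.2, -150.9, 42.0]
force: [0.3, -2.9, 3.3]
gripper_force: 60.0
F [ 0.33 -0.36  4.16] pos [ 506.9 -150.5   41.7] t 11.95
```

```bash
python3 -m jog '{"jaw":[10,10,10],"slide":[[0.1,0,-0.005],[0.12,0,0],[0.12,0,0]],"spin":[0,0,0]}' |grep -E "force:|pos"
python3 f.py
```

```text
ee_pos: [505.3, -140.9, 41.9]
force: [1.2, -2.0, 3.2]
gripper_force: 60.0
F [ 0.04 -0.31  4.06] pos [ 505.  -140.5   41.7] t 12.45
```

```bash
python3 -m jog '{"jaw":[10,10,10],"slide":[[0.1,0,0],[0.12,0,0],[0.12,0,0]],"spin":[0,0,0]}' |grep -E "force:|pos"
python3 f.py
```

```text
ee_pos: [503.8, -130.9, 41.9]
force: [0.1, -2.0, 3.1]
gripper_force: 60.0
F [-0.04  0.09  3.79] pos [ 503.5 -130.4   41.8] t 12.95
```

```bash
python3 -m jog '{"jaw":[10,10,10],"slide":[[0.1,0,0.004],[0.12,0,0],[0.12,0,0]],"spin":[0,0,0]}' |grep -E "force:|pos"
python3 f.py
cat > cov.py <<'E'
from h import *
import sys
def slots(im,n,box):
    x0,y0,x1,y1=box;g=cv2.cvtColor(im,6)[y0:y1,x0:x1];bh=cv2.morphologyEx(cv2.resize(g,None,fx=4,fy=4,interpolation=2),cv2.MORPH_BLACKHAT,np.ones((21,21),np.uint8))
    th,m=cv2.threshold(bh,0,255,8);N,l,s,c=cv2.connectedComponentsWithStats(m)
    return [(round(c[i][0]/4+x0,1),round(c[i][1]/4+y0,1),int(s[i][4])) for i in range(1,N) if 300<s[i][4]<3000]
if __name__=="__main__":
    im=np.ascontiguousarray(env.grab_frame("top")[:,:,::-1]);cv2.imwrite("pics/t_%s.png"%sys.argv[1],im)
    print("before",slots(cv2.imread("pics/top0.png"),0,(266,252,330,312)));print("now",slots(im,0,(266,252,330,312)))
E
python3 cov.py a
```

```text
ee_pos: [502.3, -120.8, 41.9]
force: [0.1, -2.3, 3.5]
gripper_force: 60.0
F [ 0.23 -0.66  4.38] pos [ 502.1 -120.3   41.7] t 13.45
before [(np.float64(294.5), np.float64(270.4), 1447), (np.float64(295.8), np.float64(276.9), 1468), (np.float64(297.0), np.float64(283.4), 1457), (np.float64(298.4), np.float64(289.9), 1473), (np.float64(299.5), np.float64(296.4), 1497)]
now [(np.float64(294.4), np.float64(270.5), 1435), (np.float64(295.8), np.float64(276.9), 1449), (np.float64(297.0), np.float64(283.4), 1437), (np.float64(298.3), np.float64(289.9), 1472), (np.float64(299.5), np.float64(296.4), 1463)]
```

```bash
python3 - <<'E'
from h import *
im=cv2.imread("pics/t_a.png");T=env.camera_model("top")
# handle front: black mask
c=im[255:300,320:420].astype(int).sum(2);ys,xs=np.where(c<130);print("handle front px",xs.min()+320,ys[xs<xs.min()+4].mean()+255)
for z,u in((30,xs.min()+320),):
    p=onz(T,u,ys[xs<xs.min()+4].mean()+255,z);print(p)
print("near edge mid",onz(T,318.8,278.6,22+4))
s=env.state();print("pred tip",s["ee_pos"]+147.5*np.array([np.cos(np.radians(98.8)),np.sin(np.radians(98.8)),0]),"pred handle front",s["ee_pos"]+80*np.array([np.cos(np.radians(98.8)),np.sin(np.radians(98.8)),0]))
E
python3 -m jog '{"jaw":[10,10,10],"slide":[[0.1,0,0],[0.12,0,0],[0.12,0,0]],"spin":[0,0,0]}' |grep -E "force:|pos"
python3 f.py;python3 cov.py b
```

```text
handle front px 342 274.74285714285713
[491.01376325 -43.25999413  30.        ]
near edge mid [481.86547463   5.60301911  26.        ]
pred tip [479.468999    25.40191755  41.67412261] pred handle front [489.79554295 -41.30349819  41.67412261]
ee_pos: [500.7, -110.8, 41.9]
force: [-0.2, -3.3, 3.5]
gripper_force: 60.0
F [ 0.65 -0.58  4.11] pos [ 500.4 -110.3   41.7] t 14.0
before [(np.float64(294.5), np.float64(270.4), 1447), (np.float64(295.8), np.float64(276.9), 1468), (np.float64(297.0), np.float64(283.4), 1457), (np.float64(298.4), np.float64(289.9), 1473), (np.float64(299.5), np.float64(296.4), 1497)]
now [(np.float64(294.3), np.float64(270.5), 1433), (np.float64(295.8), np.float64(276.9), 1447), (np.float64(296.8), np.float64(283.5), 1391), (np.float64(298.3), np.float64(289.9), 1437), (np.float64(299.9), np.float64(296.3), 1455)]
```

```bash
python3 -m jog '{"jaw":[10,10,10,10,10,10],"slide":[[0,0,-0.08],[0,0,-0.12],[0,0,-0.15],[0,0,-0.2],[0,0,-0.25],[0,0,0]],"spin":[0,0,0,0,0,0]}' |grep -E "force:|pos"
python3 f.py;python3 cov.py c
```

```text
ee_pos: [501.5, -111.2, 67.0]
force: [-1.1, -0.4, -2.7]
gripper_force: 60.0
F [-0.53 -0.46 -1.14] pos [ 500.4 -110.8   65.7] t 14.85
before [(np.float64(294.5), np.float64(270.4), 1447), (np.float64(295.8), np.float64(276.9), 1468), (np.float64(297.0), np.float64(283.4), 1457), (np.float64(298.4), np.float64(289.9), 1473), (np.float64(299.5), np.float64(296.4), 1497)]
now [(np.float64(293.3), np.float64(270.4), 1408), (np.float64(294.7), np.float64(276.9), 1375), (np.float64(296.2), np.float64(283.4), 1400), (np.float64(297.9), np.float64(289.9), 1430), (np.float64(299.3), np.float64(296.4), 1354)]
```

```bash
python3 -m jog '{"jaw":[10,10,10,10,10,10],"slide":[[0.06,0,-0.15],[0.1,0,-0.18],[0.1,0,-0.15],[0.15,0,-0.1],[0.15,0,-0.1],[0,0,0]],"spin":[0,0,0,0,0,0]}' |grep -E "force:|pos"
python3 f.py;python3 cov.py d
```

```text
ee_pos: [498.3, -93.6, 86.7]
force: [-1.1, -1.0, -3.2]
gripper_force: 60.0
F [ 0.34 -0.68 -0.47] pos [498.1 -94.2  86.1] t 15.7
before [(np.float64(294.5), np.float64(270.4), 1447), (np.float64(295.8), np.float64(276.9), 1468), (np.float64(297.0), np.float64(283.4), 1457), (np.float64(298.4), np.float64(289.9), 1473), (np.float64(299.5), np.float64(296.4), 1497)]
now [(np.float64(286.2), np.float64(271.0), 1146), (np.float64(287.6), np.float64(277.6), 1132), (np.float64(289.1), np.float64(284.2), 1159), (np.float64(290.5), np.float64(290.8), 1133), (np.float64(292.3), np.float64(297.4), 1175)]
```

```bash
python3 -m jog '{"jaw":[10,10,10,10,10,10,10],"slide":[[0.12,0,-0.08],[0.15,0,-0.1],[0.15,0,-0.1],[0.15,0,-0.1],[0.15,0,-0.12],[0.15,0,-0.12],[0,0,0]],"spin":[0,0,0,0,0,0,0]}' |grep -E "force:|pos"
python3 f.py;python3 cov.py e
```

```text
ee_pos: [494.4, -67.8, 105.5]
force: [0.4, 0.4, -0.6]
gripper_force: 60.0
F [-0.14 -0.57 -0.1 ] pos [494.1 -68.5 104.7] t 16.65
before [(np.float64(294.5), np.float64(270.4), 1447), (np.float64(295.8), np.float64(276.9), 1468), (np.float64(297.0), np.float64(283.4), 1457), (np.float64(298.4), np.float64(289.9), 1473), (np.float64(299.5), np.float64(296.4), 1497)]
now [(np.float64(276.0), np.float64(273.0), 538), (np.float64(277.3), np.float64(279.7), 515), (np.float64(278.8), np.float64(286.3), 528), (np.float64(280.1), np.float64(293.1), 547), (np.float64(281.6), np.float64(299.8), 551)]
```

```bash
python3 -m jog '{"jaw":[10,10,10,10,10,10],"slide":[[0.1,0,0.18],[0.1,0,0.2],[0.11,0,0.2],[0.11,0,0.2],[0.1,0,0.18],[0,0,0]],"spin":[0,0,0,0,0,0]}' |grep -E "force:|pos"
python3 f.py;python3 cov.py e2
```

```text
ee_pos: [490.9, -52.5, 74.9]
force: [0.4, -0.9, -2.0]
gripper_force: 60.0
F [-0.45 -0.4  -0.06] pos [491.9 -53.1  76.1] t 17.5
before [(np.float64(294.5), np.float64(270.4), 1447), (np.float64(295.8), np.float64(276.9), 1468), (np.float64(297.0), np.float64(283.4), 1457), (np.float64(298.4), np.float64(289.9), 1473), (np.float64(299.5), np.float64(296.4), 1497)]
now [(np.float64(323.1), np.float64(263.3), 406), (np.float64(274.4), np.float64(273.3), 401), (np.float64(327.6), np.float64(294.5), 1288), (np.float64(275.9), np.float64(279.9), 388), (np.float64(277.2), np.float64(286.6), 390), (np.float64(278.6), np.float64(293.3), 418), (np.float64(319.5), np.float64(304.4), 435), (np.float64(280.0), np.float64(300.1), 427)]
```

```bash
python3 -m jog '{"jaw":[10,10,10,10],"slide":[[0.1,0,0],[0.12,0,0],[0.1,0,0],[0,0,0]],"spin":[0,0,0,0]}' |grep -E "force:|pos"
python3 f.py;python3 cov.py e3|tail -1
```

```text
ee_pos: [490.1, -43.0, 76.0]
force: [0.1, 0.1, -2.2]
gripper_force: 60.0
F [-0.47  0.12  0.24] pos [490.3 -43.5  76. ] t 18.15
now [(np.float64(322.0), np.float64(282.1), 1923), (np.float64(328.6), np.float64(283.6), 557), (np.float64(269.3), np.float64(303.1), 365)]
```

```bash
python3 - <<'E'
from h import *
for n in("e","e2","e3"):
    im=cv2.imread(f"pics/t_{n}.png");g=cv2.cvtColor(im,6)
    print(n)
    for r in(270,280,288,296):print(r,g[r-1:r+2,200:345:4].mean(0).astype(int).tolist())
E
```

```text
e
270 [88, 65, 72, 77, 84, 88, 55, 55, 56, 57, 55, 56, 58, 55, 56, 56, 58, 62, 64, 57, 39, 88, 58, 58, 58, 62, 69, 74, 81, 87, 55, 55, 55, 47, 48, 88, 51]
280 [81, 77, 70, 61, 39, 34, 34, 36, 36, 40, 42, 51, 52, 53, 56, 59, 57, 58, 42, 36, 52, 68, 95, 96, 89, 92, 101, 133, 122, 93, 22, 26, 21, 31, 74, 94, 89]
288 [93, 93, 84, 62, 60, 60, 55, 56, 58, 58, 56, 57, 57, 57, 56, 58, 57, 55, 65, 45, 63, 71, 89, 96, 95, 121, 141, 141, 136, 125, 68, 58, 57, 44, 89, 48, 87]
296 [93, 38, 45, 54, 54, 59, 65, 66, 64, 65, 63, 63, 64, 62, 65, 60, 57, 76, 67, 63, 69, 68, 68, 92, 92, 92, 93, 82, 82, 95, 93, 96, 94, 37, 89, 25, 89]
e2
270 [85, 61, 72, 79, 86, 64, 59, 55, 56, 55, 59, 58, 57, 58, 57, 57, 56, 61, 60, 50, 94, 57, 58, 55, 55, 62, 69, 74, 57, 56, 59, 52, 83, 84, 80, 111, 110]
280 [85, 73, 71, 51, 37, 31, 36, 37, 32, 40, 41, 48, 54, 54, 58, 58, 57, 56, 37, 35, 58, 90, 85, 86, 85, 131, 105, 92, 24, 24, 11, 79, 69, 85, 55, 94, 96]
288 [90, 85, 63, 59, 61, 59, 55, 56, 59, 56, 58, 55, 58, 57, 56, 56, 55, 56, 57, 50, 57, 87, 86, 109, 130, 127, 128, 128, 81, 57, 52, 85, 26, 84, 77, 85, 84]
296 [61, 42, 41, 51, 57, 60, 67, 66, 64, 63, 62, 63, 65, 61, 64, 59, 58, 86, 70, 59, 62, 65, 90, 92, 89, 91, 55, 55, 59, 56, 37, 86, 68, 85, 61, 57, 62]
e3
270 [85, 62, 72, 76, 78, 56, 56, 55, 63, 69, 69, 77, 81, 87, 86, 86, 87, 87, 73, 55, 58, 54, 55, 55, 59, 62, 67, 57, 57, 66, 84, 71, 83, 107, 109, 110, 106]
280 [84, 70, 70, 37, 35, 28, 34, 34, 84, 63, 61, 73, 80, 87, 87, 84, 79, 88, 85, 85, 85, 85, 84, 82, 116, 93, 54, 23, 23, 69, 86, 85, 52, 98, 97, 101, 101]
288 [90, 59, 62, 61, 59, 57, 56, 56, 83, 86, 83, 87, 86, 79, 70, 60, 54, 68, 85, 84, 84, 87, 83, 126, 125, 125, 128, 61, 51, 84, 50, 83, 44, 86, 89, 89, 89]
296 [60, 40, 41, 49, 52, 57, 65, 62, 93, 96, 88, 79, 67, 65, 56, 49, 50, 55, 89, 85, 90, 88, 90, 90, 91, 56, 54, 57, 56, 84, 13, 83, 62, 66, 68, 72, 74]
```

```bash
python3 -m jog '{"jaw":[10,10,10,10,10,10,10],"slide":[[-0.2,0,-0.3],[-0.8,0,-0.3],[-1,0,-0.3],[-1,0,0],[-1,0,0],[-0.5,0,0],[0,0,0]],"spin":[0,0,0,0,0,0,0]}' |grep -E "force:|pos"
python3 - <<'E'
from h import *
a=np.ascontiguousarray(env.grab_frame("top")[:,:,::-1]);b=np.ascontiguousarray(env.grab_frame("scene")[:,:,::-1]);cv2.imwrite("pics/t_g.png",a);cv2.imwrite("pics/s_g.png",b)
o=np.zeros((600,800,3),np.uint8);x=cv2.resize(a[225:330,180:440],None,fx=3,fy=3,interpolation=2);y=cv2.resize(b[185:325,270:470],None,fx=2,fy=2,interpolation=2)
o[:315,:780]=x;o[318:598,:400]=y;cv2.imwrite("pics/v8.png",o)
E
```

```text
ee_pos: [511.3, -178.7, 103.3]
force: [0.4, 0.7, -0.7]
gripper_force: 60.0
```

View pics/v8.png

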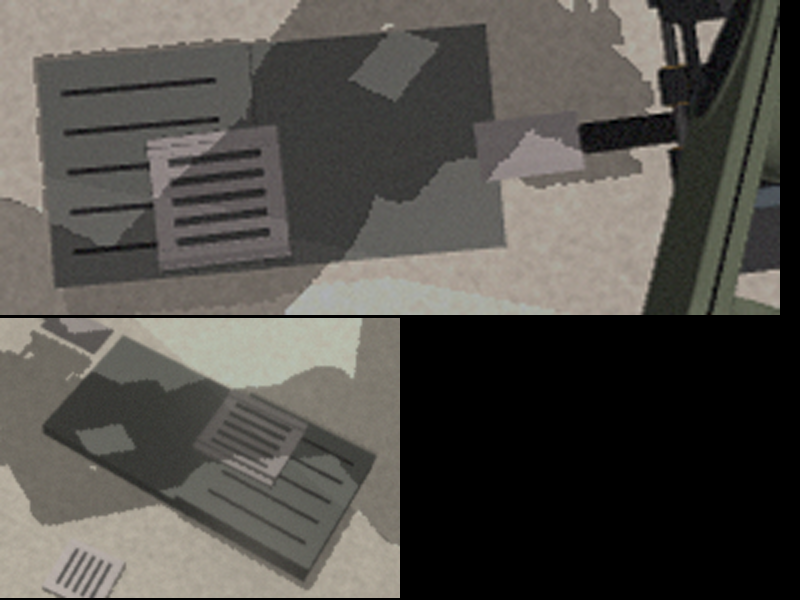

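The cover lies flat on the ledge, ribs up (crop (147..289, 127..268)). Its near edge hangs about 20 mm over the step at column ~258. I'll nudge it fully onto the ledge by its plate edge, gently.

```bash
python3 - <<'E'
from h import *
T=env.camera_model("top");s=env.state();p=s["ee_pos"];yaw=np.radians(96.5);e=np.array([np.cos(yaw),np.sin(yaw)])
a=onz(T,277/3+180,127/3+225,30)[:2];b=onz(T,289/3+180,252/3+225,30)[:2];mid=(a+b)/2
print("edge",a,b,mid,"step near",onz(T,258/3+180,190/3+225,26))
tipnow=p[:2]+147.5*np.array([np.cos(np.radians(98.8)),np.sin(np.radians(98.8))]);print("tip calc",tipnow,"tip seen",onz(T,482/3+180,150/3+225,p[2]-26))
tgt=mid-e*20-e*147.5   # tip 20 mm short
d=tgt-p[:2];ex=np.array([np.cos(np.radians(98.8)),np.sin(np.radians(98.8))]);ey=np.array([ex[1],-ex[0]])
print(p,"move tool x,y mm (before spin)",d@ex,d@ey,"dz",p[2]-54)
# cover slot check of squareness/flatness
E
```

```text
edge [503.59873012 104.44981011] [416.12164516  93.72264103] [459.86018764  99.08622557] step near [458.9596104  117.02139812  26.        ]
tip calc [487.86532496 -30.59155876] tip seen [489.87648604 -38.0990451   76.90311155]
[ 510.43073581 -176.35524503  102.90311155] move tool x,y mm (before spin) 112.57059509414044 -14.558682493374125 dz 48.90311155010836
```

```bash
python3 -m jog '{"jaw":[10,10,10,10,10,10,10,10,10],"slide":[[0.9,-0.12,0],[0.9,-0.12,0],[0.9,-0.12,0],[0.8,-0.12,0],[0,0,0.7],[0,0,0.6],[0,0,0.25],[0,0,0],[0,0,0]],"spin":[0.29,0,0,0,0,0,0,0,0]}' |grep -E "force:|pos|rot"
python3 f.py
```

```text
ee_pos: [484.0, -74.2, 56.9]
ee_rot: [180.0, 0.0, 96.5]
force: [-0.5, 0.2, -0.9]
gripper_force: 60.0
F [0.03 0.2  0.53] pos [484.2 -74.6  57.2] t 20.1
```

```bash
python3 -m jog '{"jaw":[10,10,10,10,10],"slide":[[0.1,-0.13,0.1],[0.3,0,0],[0.25,0,0],[0,0,0],[0,0,0]],"spin":[0,0,0,0,0]}' |grep -E "force:|pos|rot"
python3 f.py
python3 -m jog '{"jaw":[10,10,10,10],"slide":[[0.1,0,0],[0.1,0,0],[0.1,0,0],[0,0,0]],"spin":[0,0,0,0]}' |grep -E "force:|pos|rot"
python3 f.py; python3 - <<'E'
from h import *
from cov import slots
im=np.ascontiguousarray(env.grab_frame("top")[:,:,::-1]);print(slots(cv2.imread("pics/t_g.png"),0,(232,262,278,318)));print(slots(im,0,(220,262,278,318)))
E
```

```text
ee_pos: [477.7, -55.2, 53.6]
ee_rot: [180.0, 0.0, 96.5]
force: [0.1, -0.2, -1.4]
gripper_force: 60.0
F [0.03 0.14 0.71] pos [477.7 -55.7  53.5] t 20.8
ee_pos: [476.5, -46.3, 53.5]
ee_rot: [-180.0, 0.0, 96.5]
force: [-0.7, 0.0, -1.8]
gripper_force: 60.0
F [-0.3   0.23  0.2 ] pos [476.6 -46.6  53.5] t 21.4
[(np.float64(242.5), np.float64(265.6), 712), (np.float64(251.1), np.float64(277.5), 1491), (np.float64(252.5), np.float64(284.1), 1410), (np.float64(253.3), np.float64(290.6), 1377), (np.float64(253.0), np.float64(297.3), 1440), (np.float64(261.8), np.float64(312.3), 2230), (np.float64(254.4), np.float64(303.9), 1505)]
[(np.float64(236.3), np.float64(266.2), 877), (np.float64(263.6), np.float64(266.0), 428), (np.float64(251.3), np.float64(277.5), 1454), (np.float64(252.1), np.float64(284.0), 1456), (np.float64(253.0), np.float64(290.6), 1422), (np.float64(225.3), np.float64(293.8), 321), (np.float64(252.9), np.float64(297.3), 1444), (np.float64(253.9), np.float64(304.0), 1535), (np.float64(273.5), np.float64(310.7), 866), (np.float64(226.2), np.float64(307.1), 370), (np.float64(251.8), np.float64(314.4), 1179)]
```

Not in contact yet (the slots haven't moved). I'll continue in small steps.

```bash
cat > sl.py <<'E'
from h import *
from cov import slots
im=np.ascontiguousarray(env.grab_frame("top")[:,:,::-1]);print([s for s in slots(im,0,(210,262,278,318)) if 1250<s[2]<1700])
E
python3 -m jog '{"jaw":[10,10,10,10],"slide":[[0.1,0,0],[0.1,0,0],[0.1,0,0],[0,0,0]],"spin":[0,0,0,0]}' |grep -E "force:|pos"
python3 f.py; python3 sl.py
```

```text
ee_pos: [475.5, -37.2, 53.5]
force: [0.0, -0.7, -2.0]
gripper_force: 60.0
F [-0.41  0.    0.25] pos [475.5 -37.6  53.4] t 22.05
[(np.float64(230.9), np.float64(266.7), 1266), (np.float64(247.5), np.float64(277.4), 1474), (np.float64(248.0), np.float64(284.0), 1471), (np.float64(249.0), np.float64(290.5), 1425), (np.float64(248.7), np.float64(297.3), 1502), (np.float64(249.8), np.float64(303.9), 1575), (np.float64(250.0), np.float64(314.2), 1318)]
```

```bash
python3 -m jog '{"jaw":[10,10,10,10,10,10],"slide":[[0.1,0,0],[0.12,0,0],[0.12,0,0],[0.12,0,0],[0.08,0,0],[0,0,0]],"spin":[0,0,0,0,0,0]}' |grep -E "force:|pos"
python3 f.py; python3 sl.py
```

```text
ee_pos: [473.6, -21.1, 53.4]
force: [0.3, -0.4, -1.4]
gripper_force: 60.0
F [-0.74  0.28 -0.08] pos [473.7 -21.5  53.4] t 22.9
[(np.float64(234.4), np.float64(266.7), 1352), (np.float64(239.7), np.float64(278.1), 1446), (np.float64(240.4), np.float64(284.8), 1473), (np.float64(240.7), np.float64(291.4), 1428), (np.float64(241.3), np.float64(298.0), 1529), (np.float64(242.0), np.float64(304.7), 1556)]
```

```bash
python3 -m jog '{"jaw":[10,10,10,10,10,10,10,10,10,10],"slide":[[-0.3,0,0],[-0.8,0,-0.4],[-1,0,-0.6],[-1,0,0],[-1,0,0],[-1,0,0],[-1,0,0],[-1,0,0],[-1,0,0],[-1,0,0]],"spin":[0,0,0,0,0,0,0,0,0,0]}' |grep -E "force:|pos"
python3 sl.py
python3 -m jog '{"jaw":[10,10,10,10,10,10],"slide":[[-0.3,0,0.3],[0,0,0.6],[0,0,0.6],[0,0,0.2],[0,0,0],[0,0,0]],"spin":[0,0,0,0,0,0]}' |grep -E "force:|pos"
python3 f.py
```

```text
ee_pos: [504.2, -294.8, 83.3]
force: [0.0, 0.1, -2.1]
gripper_force: 60.0
[(np.float64(231.7), np.float64(266.6), 1400), (np.float64(240.4), np.float64(278.1), 1560), (np.float64(241.3), np.float64(284.7), 1464), (np.float64(241.5), np.float64(291.3), 1412), (np.float64(240.6), np.float64(298.1), 1372), (np.float64(241.7), np.float64(304.7), 1447)]
ee_pos: [505.9, -301.8, 32.8]
force: [-0.4, 0.5, -1.1]
gripper_force: 60.0
F [-0.18  0.49  0.23] pos [ 506.1 -302.    33.4] t 24.8
```

```bash
python3 -m jog '{"jaw":[10,10,10],"slide":[[0,0,0.1],[0,0,0.1],[0,0,0]],"spin":[0,0,0]}' |grep -E "force:|pos"
python3 -m jog '{"jaw":[10,10,10,10],"slide":[[0,0,0],[0,0,0],[0,0,0],[0,0,0]],"spin":[0,0,0,0]}' 3 |grep -E "force:|pos"
python3 -m jog '{"jaw":[10,10,10,10,10,10,10],"slide":[[0,0,0.06],[0,0,0.08],[0,0,0.08],[0,0,0.08],[0,0,0.08],[0,0,0.08],[0,0,0]],"spin":[0,0,0,0,0,0,0]}' |grep -E "force:|pos"
python3 f.py
```

```text
ee_pos: [505.5, -301.7, 26.2]
force: [0.4, 0.8, -1.2]
gripper_force: 60.0
ee_pos: [505.5, -301.8, 26.5]
force: [0.4, 0.1, -1.0]
gripper_force: 3.0
ee_pos: [505.5, -301.7, 12.3]
force: [0.3, 0.1, -0.4]
gripper_force: 3.0
F [0.08 0.55 1.04] pos [ 505.4 -301.6   12.6] t 26.4
```

```bash
python3 -m jog '{"jaw":[10,10,10],"slide":[[0,0,0.05],[0,0,0.03],[0,0,0]],"spin":[0,0,0]}' |grep -E "force:|pos"
python3 -m jog '{"jaw":[50,50,50,50,50,50],"slide":[[0,0,0],[0,0,0],[0,0,0],[0,0,0],[0,0,0],[0,0,0]],"spin":[0,0,0,0,0,0]}' |grep -E "force:|pos|width"
python3 -m jog '{"jaw":[50,50,50,50,50,50,50],"slide":[[0,0,-0.4],[0,0,-0.8],[0,0,-1],[0,0,-1],[0,0,-0.8],[0,0,0],[0,0,0]],"spin":[0,0,0,0,0,0,0]}' |grep -E "force:|pos|width"
python3 - <<'E'
from h import *
np.save("w9m.npy",env.camera_model("wrist")["camera_from_world"]);cv2.imwrite("pics/w9.png",np.ascontiguousarray(env.grab_frame("wrist")[:,:,::-1]))
im=np.ascontiguousarray(env.grab_frame("top")[:,:,::-1]);cv2.imwrite("pics/t_z.png",im)
from cov import slots
print(slots(im,0,(210,262,278,318)))
E
python3 meas.py pics/w9.png w9m.npy
```

```text
ee_pos: [505.6, -301.9, 10.5]
force: [-1.0, -0.8, 1.4]
gripper_force: 3.0
ee_pos: [505.6, -301.8, 10.2]
force: [0.5, -0.6, -0.5]
gripper_width: 49.9
gripper_force: 0.0
ee_pos: [505.5, -301.8, 130.8]
force: [-0.3, -0.2, -1.6]
gripper_width: 49.9
gripper_force: 0.0
[(np.float64(231.5), np.float64(266.6), 1301), (np.float64(239.6), np.float64(278.1), 1557), (np.float64(240.4), np.float64(284.7), 1558), (np.float64(241.5), np.float64(291.3), 1431), (np.float64(242.1), np.float64(298.0), 1439), (np.float64(241.8), np.float64(304.7), 1305), (np.float64(251.5), np.float64(314.2), 1088)]
135 27.09 [ 497.8 -226.2   20.6]
160 26.71 [ 499.7 -244.2   21.5]
190 25.87 [ 502.3 -266.9   18.4]
220 25.33 [ 505.1 -290.5   18.6]
240 25.18 [ 506.9 -306.1   21.1]
front edge [(126, -34), (127, -49), (128, -9), (130, 7), (136, 7), (143, 7), (147, 5), (148, -6)]
```

```bash
python3 -c "
from workcell import env;print(env.job_done())"
```

```text
the job is handed in; nothing more can be done
None
```

The job is handed in, with no verdict returned: the cover lies flat, ribs up, on the ledge (tipped with the scraper and nudged fully clear of the step), and the scraper lies flat on the bare bench, released, at about 27 s of 58 s. Blade press read about 4 to 5 N; cover force readings stayed under about 2 N, but I did not read the force as the cover went over the step.

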